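# Nest the seedling pots on the scale and lift the stack off

### The arm

A 6-joint arm with a two-finger parallel gripper is mounted at the origin on the work surface. World frame = base frame: x ahead of the robot, y to its left, z up, the work surface at z = 0. Lengths are in m, angles in degrees, forces in N, time in s.
With the tool pointing down it reaches from about 0.35 to 0.875 m from the base axis. Payload 4.2 kg.
Tool frame: the origin (TCP) lies midway between the tips of the shut fingers; the grasp point (between the pads) lies 19 mm behind it; z points along the fingers, y is the line along which they close (so a half turn about z gives the same grasp; the last joint's range is limited). The gripper opens to 87 mm and grips with 3 to 60 N. Pads are 19 mm wide; open, the fingers measure 117 mm over their backs; the gripper's body (75 mm by 190 mm) begins 51 mm behind the grasp point.
Start: joints at [78.816, 22.042, 0.453, 0, -68.411, -14.817], TCP at [0.274, 0.562, 0.223] pointing down, gripper open.
Joint ranges: [-179.83, 179.83], [-69.29, 118.12], [-61.27, 80.66], [-181.25, 117.63], [-171.15, -9.14], [-177.46, 177.46]. Speed limits (degrees/s): [159.86, 159.86, 180, 180, 180, 180].

### API

Orientations are given as [roll, pitch, yaw] about the fixed x, y, z axes, in that order (R = Rz(yaw) Ry(pitch) Rx(roll)).
In Python, from workcell import env gives the robot as it stands. The module is installed in compiled form; this text tells all that it offers. Calls block until the motion is done:
- env.goto(position, orientation): joint-space move of the TCP to a pose.
- env.move_straight(position, rotation=None, rate=0.15, force_limit=None): straight line of the TCP; rotation=None keeps the orientation; rate is the mean speed in m/s. With force_limit (N) it stops when the force on the tool has changed by that much, and returns True; else False.
- env.set_joints(angles): joint-space move.
- env.gripper_to(opening, grasp_force=None): opening from 0.0 (shut) to 1.0 (fully open); grasp_force is the grip in N (None keeps the last); returns when the fingers have stopped.
- env.dwell(seconds).
- env.inverse_kinematics(position, orientation): joint angles nearest the present ones, or None.
- env.read_state(): the state.
- env.grab_frame(name): name is "scene" or "top"; returns a dict with "image" (400x640x3 uint8, blue, green, red), "fx", "fy", "cx", "cy" (pixels), "D" ([k1, k2, p1, p2, k3] as OpenCV has them; the pictures are not rectified), "position" and "orientation" of the camera in the world. Camera axes: x right, y up, looking along -z (the intrinsics and any distortion apply to the point x, -y, -z); pixel columns grow to the right and rows downward; lengths in m; the calibration is good to about 2 mm. A picture is of the moment at which its call begins. There is no depth.
A pose or a line that the arm cannot do raises env.Unreachable and nothing moves.
- env.close_job(): hands the job in; it is judged then, once.
Trained networks look in a picture, given as the dict that the camera call returned (one of the last four; its "shot" number tells which), for a name from the list of things; names that differ only in an ending like _2 or _b are one class to them, and where a whole thing is asked for, a point or a joint stands for the part that bears it (a point fixed in the world has none). Each returns a list of dicts, best first, with "score" (0 to 1); they miss things now and then, are a little off and sometimes report something else, mostly with a low value. They report only what shows in the picture. A call takes as long as a camera call.
- env.search_frame(picture, thing): "xyz" ([x, y, z] in m, in world coordinates, good to about 4 mm: the middle of the surface that is visible of it).
- env.trace(picture, thing): "mask" (400x640 bool, what is visible of it).
The state is a dict: "clock": time; "joint_positions": joint angles; "qvel": joint speeds; "joint_torque": joint torques, N m; "position": TCP position; "tool_rot": TCP orientation; "force": force on the tool from outside, world axes, zero at the start; "wrist_torque": the same for the moment, N m; "opening": opening from 0.0 (shut) to 1.0 (fully open); "finger_force": force on a finger pad.
Only numpy, scipy, OpenCV 4.12 (cv2) and the standard library are available. Lean on these libraries where they do the work, as an engineer would, in place of code of your own. Each camera call takes 0.05 s, during which the arm holds its last target. There are 200 camera calls.

### The job

Clear the bench scale so that it can be zeroed: nest the two loose small collared pots into the matching pot that stands on the scale's pan, until all three sit fully home in one straight stack on the pan. Then grip the stack so that the lowest pot comes too, lift it level to at least 5 cm above the pan, and finish while still holding it there in the air, steady and level, with nothing but the gripper carrying it. Leave everything else on the bench where it is.

Things in the scene. Friction and masses are not known exactly. Their poses are not given: they have to be found in the camera images.
- pot_base: Small white open seedling pot, 60 high. Tapered body 34 across at the foot, 53 at height 42; straight collar from there to the rim, 60 across outside, 56 inside. Walls 2, floor 3 thick, about 45 g. Origin: centre of underside, z up its axis; upright. Stands on the pan. A like pot nests in it with its collar resting on this rim: origin 18 above this one's; the third 36, stack 96 high. Sizes in mm.
- pot_a: Small white open seedling pot, 60 high. Tapered body 34 across at the foot, 53 at height 42; straight collar from there to the rim, 60 across outside, 56 inside. Walls 2, floor 3 thick, about 45 g. Origin: centre of underside, z up its axis; upright. One of the two loose ones, on the bench left or right of the scale. Sizes in mm.
- pot_b: Small white open seedling pot, 60 high. Tapered body 34 across at the foot, 53 at height 42; straight collar from there to the rim, 60 across outside, 56 inside. Walls 2, floor 3 thick, about 45 g. Origin: centre of underside, z up its axis; upright. The other loose one, on the bench left or right of the scale. Sizes in mm.
- scale: flat grey bench scale, fixed to the bench, 190 (its x) by 150 (its y), body 40 high, readout towards its -x end. Origin under the middle of the body, on the bench. Sizes in mm.
- pan (a point): centre of the top face of the scale's round steel pan, 128 across, 52 above the bench, z up; 25 from the scale's origin along its +x. The pan does not give. Sizes in mm.
- tall_tub: white plastic round tub, larger than the pots: 80 across, 88 high, no collar; origin at its underside. Leave alone. Sizes in mm.
- dish: low white plastic bowl, 88 across, 32 high; origin at its underside. Leave alone. Sizes in mm.
- block_1: dark brown wooden block 50 x 40 x 30 high; origin at its underside. Leave alone. Sizes in mm.
- block_2: dark brown wooden block 60 x 40 x 30 high; origin at its underside. Leave alone. Sizes in mm.
- screwdriver: screwdriver lying on the left, about 200 long; origin at its underside. Leave alone. Sizes in mm.
- jar: amber glass jar with a white lid, 64 across, 90 high; origin at its underside. Leave alone. Sizes in mm.
- can: closed pale metal can, 60 across, 100 high; origin at its underside. Leave alone. Sizes in mm.

How it is judged (in metres and radians):
On the way:
1. both loose pots are fully nested in the pot on the scale, which still stands on the pan (((z of pot_a in the frame of pot_base between 0.014 and 0.022 m and x of pot_a in the frame of pot_base between -0.005 and 0.005 m and y of pot_a in the frame of pot_base between -0.005 and 0.005 m and angle between the z axis of each of pot_a, pot_b and the z axis of pot_base, either way round below 0.12 rad and z of pot_b in the frame of pot_base between 0.032 and 0.04 m and x of pot_b in the frame of pot_base between -0.005 and 0.005 m and y of pot_b in the frame of pot_base between -0.005 and 0.005 m) or (z of pot_b in the frame of pot_base between 0.014 and 0.022 m and x of pot_b in the frame of pot_base between -0.005 and 0.005 m and y of pot_b in the frame of pot_base between -0.005 and 0.005 m and angle between the z axis of each of pot_b, pot_a and the z axis of pot_base, either way round below 0.12 rad and z of pot_a in the frame of pot_base between 0.032 and 0.04 m and x of pot_a in the frame of pot_base between -0.005 and 0.005 m and y of pot_a in the frame of pot_base between -0.005 and 0.005 m)) and z of pot_base in the frame of pan between -0.004 and 0.004 m and angle between pot_base's own z axis and vertical below 0.1 rad and horizontal distance between pot_base and pan below 0.06 m), for 0.2 s.
At the end, for the whole second after the job is handed in: The three pots are nested (18 mm steps within 4 mm, 5 mm sideways), the lowest is gripped by the fingers at least 50 mm above the pan, touches neither scale nor bystanders, is level within 8 degrees and still (under 20 mm/s, 0.15 rad/s) (((z of pot_a in the frame of pot_base between 0.014 and 0.022 m and x of pot_a in the frame of pot_base between -0.005 and 0.005 m and y of pot_a in the frame of pot_base between -0.005 and 0.005 m and angle between the z axis of each of pot_a, pot_b and the z axis of pot_base, either way round below 0.12 rad and z of pot_b in the frame of pot_base between 0.032 and 0.04 m and x of pot_b in the frame of pot_base between -0.005 and 0.005 m and y of pot_b in the frame of pot_base between -0.005 and 0.005 m) or (z of pot_b in the frame of pot_base between 0.014 and 0.022 m and x of pot_b in the frame of pot_base between -0.005 and 0.005 m and y of pot_b in the frame of pot_base between -0.005 and 0.005 m and angle between the z axis of each of pot_b, pot_a and the z axis of pot_base, either way round below 0.12 rad and z of pot_a in the frame of pot_base between 0.032 and 0.04 m and x of pot_a in the frame of pot_base between -0.005 and 0.005 m and y of pot_a in the frame of pot_base between -0.005 and 0.005 m)) and z of pot_base in the frame of pan above 0.05 m and angle between pot_base's own z axis and vertical below 0.14 rad and contact force between the fingers and pot_base above 0.5 N and contact force between pot_base and scale below 0.05 N and contact force between pot_base and tall_tub below 0.05 N and contact force between pot_base and dish below 0.05 N and contact force between pot_base and block_1 below 0.05 N and contact force between pot_base and block_2 below 0.05 N and contact force between pot_base and screwdriver below 0.05 N and contact force between pot_base and jar below 0.05 N and contact force between pot_base and can below 0.05 N and linear speed of pot_base below 0.02 m/s and angular speed of pot_base below 0.15 rad/s); the arm keeps its last pose, push and grip.
It fails at once if a bystander was shifted by more than 30 mm (distance of any of tall_tub, dish, block_1, block_2, screwdriver, jar, can from where it was at the start of the episode above 0.03 m).
It fails at once if the lifted pot was tipped by more than 20 degrees (z of pot_base in the frame of pan above 0.02 m and angle between pot_base's own z axis and vertical above 0.35 rad).
It also fails if it takes over 72 s, if anything falls off the work surface, if the arm or the gripper's body presses on something with over 40 N, if the wrist force passes 120 N, or if a joint passes its speed limit or range.

## Working session

There is one attempt and no reset: what is moved stays moved. The work goes in short steps, each a Python script; the robot and the scene stay as the last script left them, time stands still between calls to the robot, and variables do not carry over. Pictures are saved under pics/ and viewed, at most 10 in all, crops included, and the job is handed in when it is done.

```bash
mkdir -p pics
python3 - <<'E'
from workcell import env
import cv2,numpy as np
print(env.read_state())
for n in ("scene","top"):
    p=env.grab_frame(n); cv2.imwrite(f"pics/{n}0.png",p["image"])
    print(n,{k:v for k,v in p.items() if k!="image"})
    for t in ("pot_a","scale","tall_tub","dish","block_1","jar","can","screwdriver"):
        r=env.search_frame(p,t)
        print(t,[(np.round(d["xyz"],3).tolist(),round(d["score"],2)) for d in r])
E
```

```text
{'clock': 0.0, 'joint_positions': array([ 7.88140865e+01,  2.20918438e+01,  3.79857983e-01, -2.92065828e-02,
       -6.84110316e+01, -1.48175867e+01]), 'qvel': array([ 0.10632394, -0.03104543, -0.04002593, -0.00081634, -0.02686002,
        0.02497316]), 'joint_torque': array([-1.22240685e-04, -3.90663028e+01,  1.87395161e+01,  4.21988279e+00,
        1.09331799e-02, -1.92026441e-04]), 'position': array([0.27372416, 0.56120257, 0.22144817]), 'tool_rot': array([ 1.79874132e+02, -5.22923786e-03, -2.60142701e+01]), 'force': array([-0.33641126, -0.23171271, -0.30608074]), 'wrist_torque': array([-0.03185475, -0.01405057, -0.0220796 ]), 'finger_force': 0.0, 'opening': 1.0022830743073685}
scene {'fx': 416.624533148971, 'fy': 416.624533148971, 'cx': 321.55060084280944, 'cy': 195.48200179299826, 'D': array([-0.01544592,  0.        ,  0.        ,  0.        ,  0.        ]), 'position': array([1.10901402, 0.52437447, 0.62419726]), 'orientation': array([5.11073127e+01, 1.01637442e-01, 1.28599040e+02]), 'shot': 1}
pot_a [([0.45, 0.441, 0.025], 0.7), ([0.457, -0.282, 0.048], 0.67), ([0.629, -0.273,
[... 458 characters left out ...]
30748, 'cx': 315.8737685977448, 'cy': 191.84710810916238, 'D': array([-0.1062481,  0.       ,  0.       ,  0.       ,  0.       ]), 'position': array([0.4068231 , 0.06900704, 1.24559235]), 'orientation': array([  6.72748252,   0.51683783, -88.58111244]), 'shot': 2}
pot_a [([0.452, -0.299, 0.041], 0.76), ([0.633, -0.292, 0.038], 0.55)]
scale [([0.491, -0.012, 0.04], 0.71)]
tall_tub [([0.479, 0.289, 0.023], 0.68)]
dish [([0.652, 0.281, 0.018], 0.98)]
block_1 [([0.363, -0.181, 0.029], 0.79), ([0.478, 0.288, 0.023], 0.56), ([0.38, 0.167, 0.032], 0.53)]
jar [([0.732, 0.131, 0.092], 0.88)]
can [([0.739, -0.105, 0.097], 0.7), ([0.536, -0.017, 0.084], 0.7)]
screwdriver [([0.432, 0.44, 0.024], 0.85)]
```

View pics/scene0.png

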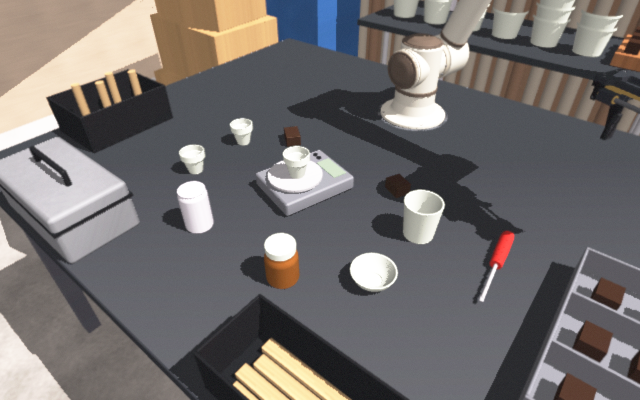

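View pics/top0.png

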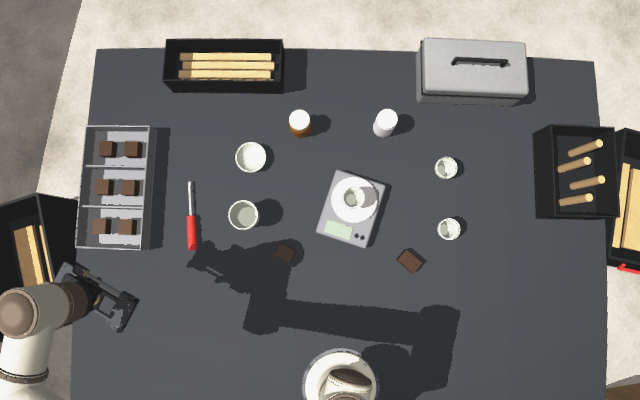

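The pictures show the loose pots at top (446,168) and (448,229) and scene (193,158) and (241,131). The base pot on the pan is at top (354,196) and scene (296,162). I'll triangulate them by fitting the pot's silhouette centroid in both views.

```bash
cat > h.py <<'E'
from workcell import env
import cv2,numpy as np
from scipy.spatial.transform import Rotation as Ro
from scipy.optimize import least_squares
def proj(p,X):
    R=Ro.from_euler("xyz",p["orientation"],degrees=True).as_matrix()
    C=(np.asarray(X)-p["position"])@R*[1,-1,-1]
    K=np.array([[p["fx"],0,p["cx"]],[0,p["fy"],p["cy"]],[0,0,1]])
    return cv2.projectPoints(C,np.zeros(3),np.zeros(3),K,p["D"])[0][:,0]
th=np.linspace(0,2*np.pi,60,endpoint=False)
ring=lambda r,z:np.c_[r*np.cos(th),r*np.sin(th),0*th+z]
BODY=np.r_[ring(.017,0),ring(.0265,.042)]; COL=np.r_[ring(.03,.042),ring(.03,.060)]
S=16
def sil(p,o):
    m=np.zeros((400*4,640*4),np.uint8)
    for part in (BODY,COL):
        h=cv2.convexHull(((proj(p,part+o)+.5)*4-.5).astype(np.float32))
        cv2.fillPoly(m,[np.round(h*S).astype(np.int32)],255,shift=4)
    M=cv2.moments(m,True); return np.array([M["m10"]/M["m00"],M["m01"]/M["m00"]])/4-.375, M["m00"]/16
def masks(p,thing="pot_a"):
    out=[]
    for d in env.trace(p,thing):
        m=d["mask"]; y,x=np.nonzero(m); out.append((np.array([x.mean(),y.mean()]),m.sum(),d["score"],m))
    return out
def fit(views,x0):
    """views: [(pic,centroid)]"""
    f=lambda o:np.concatenate([sil(p,o)[0]-c for p,c in views])
    r=least_squares(f,x0,diff_step=.02,x_scale=.1); return r.x,r.fun
E
cat > meas.py <<'E'
from h import *
def measure(guess,verbose=True):
    P=[env.grab_frame(n) for n in ("scene","top")]; M=[masks(p) for p in P]; res={}
    for k,g in guess.items():
        v=[];a=[]
        for p,ms in zip(P,M):
            c,ar=sil(p,np.array(g)); b=min(ms,key=lambda q:np.hypot(*(q[0]-c)),default=None)
            if b is not None and np.hypot(*(b[0]-c))<15: v.append((p,b[0])); a.append((int(b[1]),int(ar),round(b[2],2)))
        if len(v)==2:
            x,f=fit(v,np.array(g)); res[k]=x; print(k,np.round(x,4),"res px",np.round(f,2),a)
        else: print(k,"views",len(v),a)
    return P,M,res
E
python3 - <<'E'
from meas import *
P,M,r=measure(dict(near=[.452,-.295,0.],far=[.633,-.288,0.],base=[.536,-.017,.052]))
for p,ms in zip(P,M): print([(np.round(q[0],1),q[1],round(q[2],2)) for q in ms])
# scale pan check
for p in P:
    im=p["image"].copy()
    for o in r.values(): 
        for part in (BODY,COL):
            for z in np.unique(part[:,2]): cv2.polylines(im,[np.round(proj(p,part[part[:,2]==z]+o)).astype(int)],True,(0,0,255),1)
    c=np.round(sil(p,np.array([.54,-.15,.02]))[0]).astype(int)
    cr=im[max(c[1]-75,0):c[1]+75,max(c[0]-130,0):c[0]+130]
    cv2.imwrite(f"pics/ov{p['shot']}.png",cv2.resize(cr,None,fx=3,fy=3,interpolation=cv2.INTER_NEAREST)); print(p['shot'])
q=env.read_state()
for x,y in ((.45,-.29),(.63,-.29),(.54,-.02)): print([np.round(env.inverse_kinematics([x,y,z],[180,0,-90]),0).tolist() for z in (.043,.25)])
E
ls pics
```

```text
near [ 0.4525 -0.2886  0.    ] res px [-0.26 -0.57 -0.35 -0.04] [(454, 467, 0.68), (400, 403, 0.62)]
far [ 0.6245 -0.2833  0.    ] res px [-0.31 -0.54 -0.43 -0.01] [(571, 584, 0.59), (374, 392, 0.84)]
base views 0 []
[(array([241.3, 130.2]), np.int64(454), 0.68), (array([192.5, 157.6]), np.int64(571), 0.59)]
[(array([446.1, 167.9]), np.int64(374), 0.84), (array([448.5, 228.8]), np.int64(400), 0.62)]
3
4
[[-15.0, 25.0, -25.0, 0.0, -40.0, 15.0], [-15.0, 12.0, -10.0, 0.0, -68.0, 15.0]]
[[-11.0, 37.0, -1.0, 0.0, -52.0, 11.0], [-11.0, 28.0, 14.0, 0.0, -76.0, 11.0]]
[[15.0, 25.0, -24.0, 0.0, -40.0, -15.0], [15.0, 13.0, -9.0, 0.0, -68.0, -15.0]]
ov3.png
ov4.png
scene0.png
top0.png
```

```bash
sed -i 's/x0,diff_step=.02,x_scale=.1/np.asarray(x0)-[1,1,1],x_scale=.1/; s/f=lambda o:np/f=lambda q:np/; s/sil(p,o)\[0\]-c for/sil(p,q+[1,1,1])[0]-c for/; s/r=least_squares(f,/r=least_squares(f,diff_step=.01,x0=/; s/return r.x,/return r.x+1,/' h.py
python3 - <<'E'
from meas import *
P,M,r=measure(dict(near=[.452,-.29,0.01],far=[.626,-.285,0.01]))
for p in P:
    for t in ("pot_base","pan","scale"):
        print(t,[(np.round(q[0],1),q[1],round(q[2],2)) for q in masks(p,t)])
a=cv2.resize(P[0]["image"][120:220,230:370],None,fx=5,fy=5,interpolation=cv2.INTER_CUBIC)
b=cv2.resize(P[1]["image"][160:260,300:400],None,fx=5,fy=5,interpolation=cv2.INTER_CUBIC)
cv2.imwrite("pics/bs.png",a);cv2.imwrite("pics/bt.png",b)
np.savez("f.npz",a=P[0]["image"],b=P[1]["image"])
E
```

```text
near [ 0.452  -0.289  -0.0037] res px [-0.13 -0.03 -0.09  0.09] [(484, 472, 0.86), (382, 412, 0.73)]
far [ 6.242e-01 -2.823e-01 -6.000e-04] res px [-0.25 -0.05 -0.21  0.2 ] [(515, 587, 0.63), (353, 399, 0.94)]
pot_base [(array([296.2, 161. ]), np.int64(630), 0.68)]
pan [(array([304. , 183.2]), np.int64(3523), 0.92)]
scale [(array([304.3, 183. ]), np.int64(3475), 0.71)]
pot_base []
pan [(array([349.8, 209.6]), np.int64(3132), 0.87)]
scale [(array([349.8, 209.9]), np.int64(3156), 0.96)]
```

View pics/bs.png

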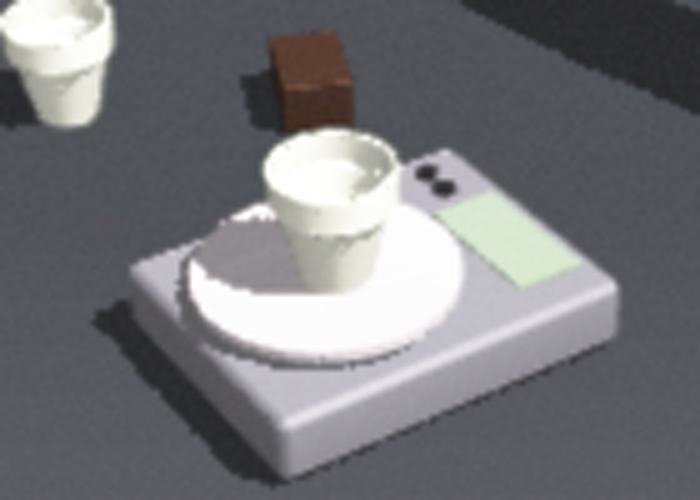

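View pics/bt.png

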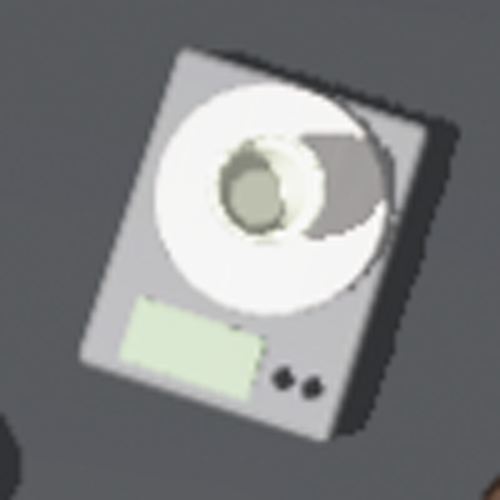

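Scene crop: the base pot's rim spans u 263–400 and its foot is at about (337,290), in 5x crop pixels. Top crop: the rim circle is centred at about (271,188), or full-frame (353.8,197.2). I'll fit the base from those two and check it against the pan height.

Run:
```python
from h import *
P=[env.grab_frame(n) for n in ("scene","top")]
ms=masks(P[0],"pot_base"); print([(q[0],q[1]) for q in ms])
for cs in [q[0] for q in ms if abs(q[0][0]-296)<5][:1]+[np.array([296.2,161.])]:
  f=lambda q:np.r_[sil(P[0],q+1)[0]-cs, proj(P[1],[q+1+[0,0,.06]])[0]-[353.8,197.2]]
  r=least_squares(f,np.array([.536,-.017,.052])-1,diff_step=.01,x_scale=.1); print(np.round(r.x+1,4),np.round(r.fun,2),sil(P[0],r.x+1)[1])
o=r.x+1
for n,(p,(u,v,w,h)) in enumerate(zip(P,((260,130,75,65),(325,170,60,55)))):
    im=cv2.resize(p["image"][v:v+h,u:u+w],None,fx=6,fy=6,interpolation=cv2.INTER_CUBIC)
    for rr,z in ((.03,.06),(.03,.042),(.017,0)):
        q=(proj(p,ring(rr,z)+o)-[u,v]+.5)*6-.5
        cv2.polylines(im,[np.round(q).astype(int)],True,(0,0,255),1)
    if n==0:a=im
    else:
        b=np.zeros((a.shape[0],im.shape[1],3),np.uint8);b[:im.shape[0]]=im[:a.shape[0]]
        cv2.imwrite("pics/ov.png",np.hstack([a,b])[:600,:800])
```

```text
[(array([296.27830189, 160.64779874]), np.int64(636))]
[ 0.5273 -0.017   0.0492] [-0.65 -0.05 -0.6   0.48] 682.0625
[ 0.5274 -0.0171  0.0482] [-0.62 -0.1  -0.59  0.48] 680.4375
```

View pics/ov.png

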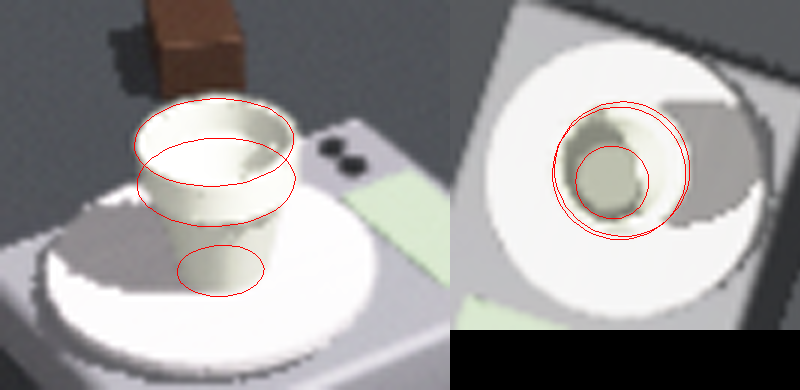

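The base fits at (0.5275, -0.017), z about 0.050 against the expected 0.052. The overlay agrees to about 1 px. Next I'll pick up the near pot.

```bash
cat > pp.py <<'E'
from h import *
D=[180,0,-90]; BASE=np.array([.5275,-.017])
def st(s=""):
    q=env.read_state(); print(s,"t",round(q["clock"],2),"p",np.round(q["position"],4),"rot",np.round(q["tool_rot"],1),"F",np.round(q["force"],1),"op",round(q["opening"],3),"ff",round(q["finger_force"],1)); return q
def pick(xy,z=.045):
    env.goto([*xy,.16],D); st("above")
    print("hit",env.move_straight([*xy,z],force_limit=8)); st("down")
    env.gripper_to(0,15); st("grip")
    env.move_straight([*xy,.235]); st("up")
E
python3 - <<'E'
from pp import *
env.gripper_to(1.0)
env.goto([.45,-.1,.25],D)
pick([.452,-.2885])
for n in ("scene","top"):
    p=env.grab_frame(n); cv2.imwrite(f"pics/{n}1.png",p["image"])
E
```

```text
above t 5.25 p [ 0.4526 -0.2881  0.1605] rot [-180.   -0.  -90.] F [-0.7  0.3  0.9] op 1.004 ff 0.0
hit False
down t 6.17 p [ 0.453  -0.2885  0.046 ] rot [-179.9   -0.   -89.9] F [ 0.7 -0.2  0.5] op 0.997 ff 0.0
grip t 6.77 p [ 0.4522 -0.2886  0.0452] rot [-180.   -0.  -90.] F [-0.1  0.4  1.1] op 0.682 ff 15.0
up t 8.18 p [ 0.4515 -0.2882  0.2339] rot [ 1.799e+02  1.000e-01 -9.000e+01] F [-0.1  0.6 -0.9] op 0.682 ff 15.0
```

```bash
cat >> pp.py <<'E'
def place(off,zend):
    env.move_straight([*BASE+off,.235],rate=.2); env.dwell(.3)
    env.move_straight([*BASE+off,zend+.03],rate=.12); st("near")
    print("hit",env.move_straight([*BASE+off,zend-.006],rate=.03,force_limit=4)); st("seated")
E
python3 - <<'E'
from pp import *
place(np.zeros(2),.115)
for n in ("scene","top"):
    p=env.grab_frame(n); u,v=(240,100) if n=="scene" else (300,150)
    cv2.imwrite(f"pics/{n}2.png",cv2.resize(p["image"][v:v+100,u:u+120],None,fx=5,fy=5,interpolation=cv2.INTER_CUBIC))
E
```

```text
near t 11.04 p [ 0.5282 -0.0169  0.1457] rot [-179.9    0.   -90. ] F [ 0.3  0.4 -0.8] op 0.683 ff 15.0
hit True
seated t 11.97 p [ 0.5277 -0.0168  0.115 ] rot [180.  -0. -90.] F [-0.3  1.4  4.1] op 0.683 ff 15.0
```

View pics/scene2.png

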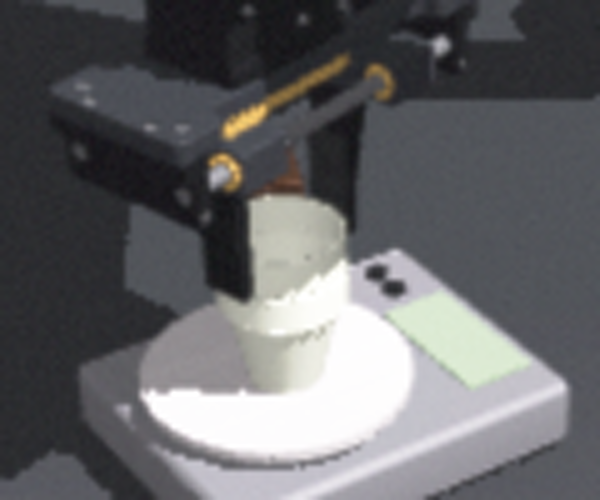

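The picture shows the two pots nested on the pan, collar on collar, around (290,290). The TCP stopped at 0.115, the predicted height. I'll release it and fetch the far pot.

Run:
```python
from pp import *
env.gripper_to(1.0)
env.move_straight([*BASE,.24]); st("free")
env.goto([.6243,-.2825,.24],D)
pick([.6243,-.2825])
place(np.zeros(2),.133)
env.gripper_to(1.0); st("rel")
env.move_straight([*BASE,.25]); env.dwell(.3)
env.goto([.5,-.28,.25],D)
for n in ("scene","top"):
    p=env.grab_frame(n); u,v=(240,100) if n=="scene" else (300,150)
    c=cv2.resize(p["image"][v:v+100,u:u+80],None,fx=5,fy=5,interpolation=cv2.INTER_CUBIC)
    if n=="scene": a=c
    else: cv2.imwrite("pics/st3.png",np.hstack([a,c]))
st()
```

```text
free t 13.83 p [ 0.5268 -0.017   0.2389] rot [179.8  -0.  -90. ] F [-0.3  0.1 -0.5] op 1.001 ff 0.0
above t 15.34 p [ 0.6247 -0.2815  0.1607] rot [ 1.80e+02 -1.00e-01 -8.99e+01] F [-0.3 -0.5  0.7] op 1.003 ff 0.0
hit False
down t 16.26 p [ 0.6255 -0.2829  0.0467] rot [-1.798e+02 -1.000e-01 -9.000e+01] F [-0.3 -0.6 -0.6] op 1.001 ff 0.0
grip t 16.86 p [ 0.6246 -0.2826  0.0453] rot [-180.   -0.  -90.] F [-0.5  0.4  1.8] op 0.686 ff 15.0
up t 18.27 p [ 0.6238 -0.2823  0.2337] rot [179.9   0.  -90. ] F [-0.3  0.3 -1.3] op 0.682 ff 15.0
near t 20.89 p [ 0.5282 -0.017   0.1637] rot [-179.9   -0.   -90. ] F [ 0.1 -0.1 -0.4] op 0.684 ff 15.0
hit True
seated t 21.82 p [ 0.527  -0.0173  0.1329] rot [ 1.799e+02 -1.000e-01 -9.000e+01] F [-0.7  0.6  2.7] op 0.681 ff 15.0
rel t 22.59 p [ 0.5264 -0.0172  0.1322] rot [179.8  -0.  -90. ] F [0.2 0.6 0.1] op 0.998 ff 0.0
 t 24.96 p [ 0.5005 -0.2788  0.2501] rot [-180.     0.   -89.9] F [ 0.4  1.1 -0.1] op 0.998 ff 0.0
```

View pics/st3.png

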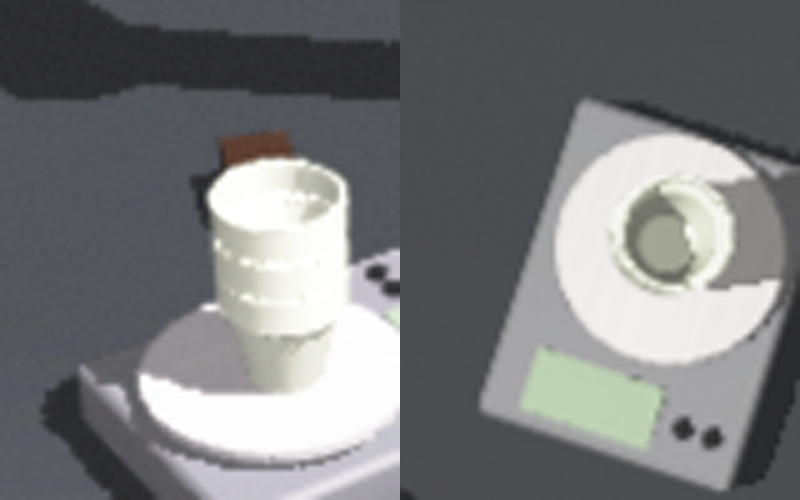

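The stack is straight with three evenly stepped collars: scene crop (280,250), and concentric rims in the top crop. Now I'll grip the lowest collar and lift.

Run:
```python
from pp import *
env.goto([*BASE,.235],D); env.dwell(.3)
print("hit",env.move_straight([*BASE,.087],rate=.1,force_limit=8)); st("down")
env.gripper_to(0,25); env.dwell(.3); st("grip")
env.move_straight([*BASE,.177],rate=.05); env.dwell(1.5); st("up")
p=env.grab_frame("scene")
cv2.imwrite("pics/l4.png",cv2.resize(p["image"][90:210,230:370],None,fx=5,fy=5,interpolation=cv2.INTER_CUBIC))
```

```text
hit False
down t 27.93 p [ 0.528  -0.0169  0.0876] rot [-179.9    0.   -90. ] F [-0.3 -1.1  0.3] op 0.999 ff 0.0
grip t 28.82 p [ 0.5279 -0.0169  0.0872] rot [-179.9    0.   -90. ] F [1.4 0.5 0.6] op 0.681 ff 25.0
up t 32.27 p [ 0.5275 -0.017   0.177 ] rot [180.   0. -90.] F [ 0.1 -0.2 -1.1] op 0.686 ff 25.0
```

View pics/l4.png

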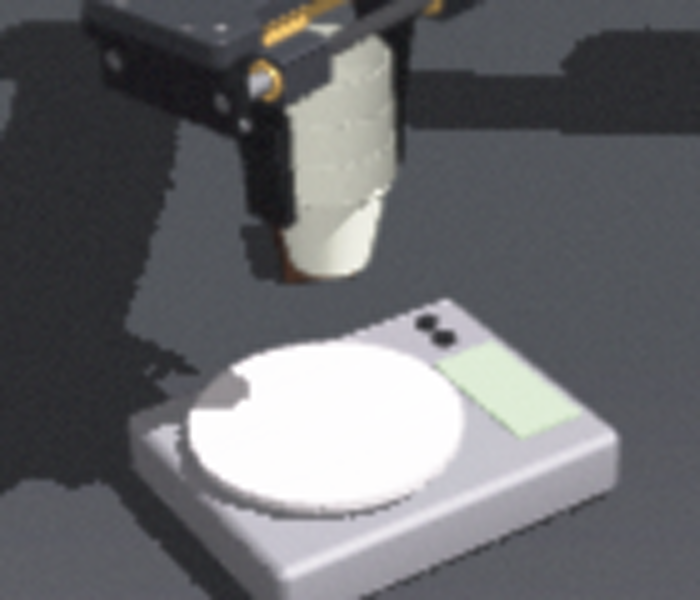

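All three collars are off the pan, with the foot at about (330,265) in the crop. I'll check that the stack is level by overlaying the level model.

Run:
```python
from pp import *
p=env.grab_frame("scene"); u,v,w,h=260,85,70,70
im=cv2.resize(p["image"][v:v+h,u:u+w],None,fx=8,fy=8,interpolation=cv2.INTER_CUBIC)
o=np.array([.5275,-.017,.142])
for rr,z in ((.017,0),(.0265,.042),(.03,.042),(.03,.06),(.03,.078),(.03,.096)):
    q=(proj(p,ring(rr,z)+o)-[u,v]+.5)*8-.5
    cv2.polylines(im,[np.round(q).astype(int)],True,(0,0,255),1)
cv2.imwrite("pics/l5.png",im); st()
```

```text
t 32.38 p [ 0.5275 -0.017   0.177 ] rot [180.   0. -90.] F [ 0.5  0.5 -2. ] op 0.684 ff 25.0
```

View pics/l5.png

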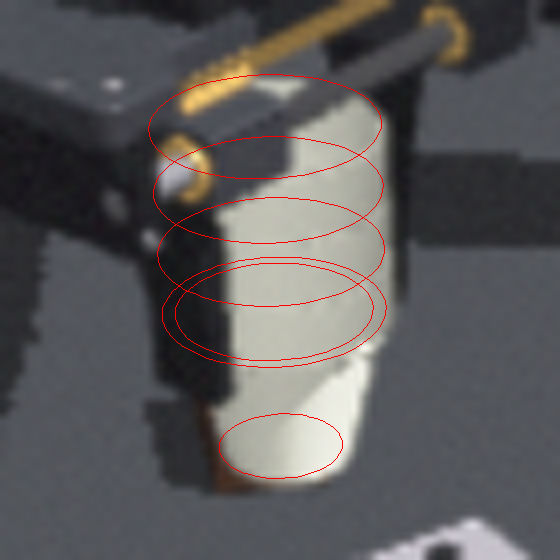

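The edges run parallel to the level model, with a constant 1 px calibration offset. The stack is level and nested, with the lowest pot about 9 cm above the pan.

```bash
python3 -c "
from workcell import env
print(env.close_job())"
```

```text
the job is handed in; nothing more can be done
None
```

I handed the job in with all three pots nested and held level about 9 cm above the pan, gripped at the lowest pot's collar, after about 32 s of the 72 s; no verdict came back.

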